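# Mount a painted panel in its table-screen stand

### The arm

A 7-joint arm with a two-finger parallel gripper is mounted at the origin on the work surface. World frame = base frame: x ahead of the robot, y to its left, z up, the work surface at z = 0. Lengths are in m, angles in rad, forces in N, time in s.
With the tool pointing down it reaches from about 0.4 to 0.85 m from the base axis. Payload 4.5 kg.
Tool frame: the origin (TCP) lies at the very end of the fingers, on their centre line; the grasp point (between the pads) lies 19 mm behind it (hold_point_z is the distance from the TCP to the grasp point, in m); z points along the fingers, y is the line along which they close (so a half turn about z gives the same grasp; the last joint's range is limited). The gripper opens to 88 mm and grips with 3 to 60 N. Pads are 18 mm wide; open, the fingers measure 123 mm over their backs; the gripper's body (75 mm by 187 mm) begins 45 mm behind the grasp point.
Start: joints at [-1.218, 0.689, -0.195, 1.565, 0.157, 0.902, -0.215], TCP at [0.196, 0.594, 0.239] pointing down, gripper open.
Joint ranges: [-3.01, 3.01], [-0.46, 2.08], [-1.47, 1.51], [0.13, 2.56], [-1, 4.14], [0.04, 2.09], [-2.66, 2.66]. Speed limits (rad/s): [2.57, 2.57, 3.14, 3.14, 3.14, 3.14, 3.14].

### API

Orientations are given as a unit quaternion [w, x, y, z].
In Python, from cell import * gives the robot as it stands.
- The arm moves only by the tool arm_command, never from a script. Its argument "steps" is a list that holds one entry, the list of rows, each a list of 5 numbers: the opening, from -1 (shut) to 1 (fully open), then the shift along the tool's x, y, z in units of 2 cm (1.0 is 2 cm), then the turn about the tool's z in units of 5 degrees (1.0 is 5 degrees). In form: [[[gripper, tx, ty, tz, spin], ...]]. A call has 1 to 20 rows; each row shifts and turns the commanded pose from where the row before left it, along the tool's axes as they then stand; what a row does not reach is not made up. A row lasts 1/10 s, in which the tool goes at most 50 mm and 8.59 degrees, less where a joint would pass 70% of its speed; a pose out of reach is approached as far as the arm can. A call with a number of a shift or a turn outside -1 to 1 is refused whole. A call with a gripper value outside its range is refused whole. The fingers move at their own pace and stop on an object; the grip force is fixed at half the most. Time passes only in rows, so rows that do not move let the fingers close. It gives the time, the measured TCP pose, the force, the opening and the grip force at its end, in the units of the state.
- state(): the state, without advancing time (a new reading comes with each control period).
- snapshot(name): name is "scene" or "top"; returns a dict with "pixels" (480x640x3 uint8, red, green, blue), "intrinsics" (3x3 intrinsics, pixels), "rvec" (rotation vector, rad) and "tvec" (3), from world to camera coordinates, as OpenCV has them. Camera axes: x right, y down, z forward; pixel columns grow to the right and rows downward; lengths in m; the calibration is good to about 2 mm. A picture is of the moment at which its call begins. There is no depth.
- finish_job(): hands the job in; it is judged then, once.
The state is a dict: "clock": time; "joint_positions": joint angles; "qvel": joint speeds; "effort": joint torques, N m; "tool_pos": TCP position; "ee_rot": TCP orientation; "wrist_force": force on the tool from outside, world axes, zero at the start; "moment": the same for the moment, N m; "grip_width": finger opening in m; "grasp_force": force on a finger pad.
Only numpy, scipy, OpenCV 4.12 (cv2) and the standard library are available. Lean on these libraries where they do the work, as an engineer would, in place of code of your own. Each camera call takes 0.05 s, during which the arm holds its last target. There are 200 camera calls.

### The job

Take the red-framed blossom panel out of the drying rack and mount it in the dark wooden table-screen stand: slide its two side ears down into the slots of the posts, picture facing the stand's front (the customers' side, away from the robot), and press it down against the spring clips until it sits fully home and level on the seat rail. Then let go of it, leaving the other panels standing in the rack and the paint bottle and dish where they are.

Things in the scene. Friction and masses are not known exactly. Their poses are not given: they have to be found in the camera images.
- red_panel_center (a point): Centre of the loose red-framed panel (0.22 kg): upright, 110 mm wide (its y), 150 high (its z), frame 12 thick (its x) with bars 10 wide, silk field 8 thick; pink blossom picture on its +x face. The point is 75 mm above the foot and 75 below the top edge, mid-thickness. Starts upright in any of the rack's three places. Grip the top bar across its 12 mm.
- red_panel_ear (a point): Tip of the panel's left (+y) ear, mid-thickness, 24 mm above the foot; the right ear mirrors it. An ear is 10 mm thick (x), 48 mm high and flush with the foot, and stands out 12 mm beyond the frame: 134 mm over both ears.
- dark_panel_center (a point): Centre of a second loose panel with a dark frame and a green bamboo picture, same size and axes. Stays in the rack.
- pale_panel_center (a point): Centre of a third loose panel with a pale wooden frame and blank silk, same size and axes. Stays in the rack.
- rack: Pale wooden drying rack, fixed: board 235 mm (x) by 120 (y), 14 high, origin at the centre of its underside. Three panels stand on the board at x = -75, 0 and +75 mm, their pictures to its +x, each held loosely (1.5 mm play either way) between four upright 8 mm pegs that reach 68 mm above the table.
- seat (a point): Centre of the top of the stand's seat rail, 36 mm above the table; the middle of the panel's foot must rest here. x = the stand's front, y = its left, z up. The stand is dark wood, fixed. Its slotted posts stand at 58 to 84 mm either side (y) and rise 80 mm above the seat, with flared brass lips to 90 mm.
- left_slot (a point): Mouth of the left (+y) slot, 80 mm above the seat, x = 0 of the seat, 64 mm to its left; axes as the seat. Each slot is open at the top and towards the other post, from y = 58 to 70 mm (3 mm play past each ear) and x = -9 to +5 mm (14 wide; the lips widen the mouth to about 24), and ends at seat level.
- right_slot (a point): Mouth of the right (-y) slot, mirrored. On each slot's rear wall a bowed brass spring leaf leaves 7 mm free at its bow, 42 mm above the seat: the ear bends it back 3 mm (it yields 5) and is held against the front wall, so the panel's mid-thickness comes to x = 0. The leaves hold the panel's weight: press down 5 to 15 N over the last 50 mm.
- stand_front (a point): Middle of the stand's front side, 60 mm in front (+x) of the seat's centre and 10 mm above the table: marks the front, which has an apron with three brass studs and looks away from the robot. The red panel's picture must face this side.
- ink_bottle: White paint bottle with a black label, 42 mm across and 65 mm high, origin at the centre of its underside. Loose bystander.
- paint_dish: White paint dish, 90 mm across and 22 mm high, origin at the centre of its underside. Loose bystander.
There are look-alikes about, which are no part of the job. Leave any blue or yellow look-alike of the part that bears dark_panel_center alone.

How it is judged:
At the end, for the whole second after the job is handed in: Red panel in the stand: foot within 4 mm of the seat rail, centred within 6 mm front to back and 7 mm sideways, upright within 3.4 deg, parallel to the stand within 4.6 deg, picture to its front. Other panels within 20 mm, dish and bottle within 30 mm of their starts, upright (z of red_panel_center in the frame of seat between 0.07 and 0.079 m and x of red_panel_center in the frame of seat between -0.006 and 0.006 m and y of red_panel_center in the frame of seat between -0.007 and 0.007 m and angle between red_panel_center's own z axis and vertical below 0.06 rad and angle between the x axis of red_panel_center and the x axis of seat, either way round below 0.08 rad and x of stand_front in the frame of red_panel_center above 0 m and distance of each of dark_panel_center, pale_panel_center from where it was at the start of the episode below 0.02 m and distance of each of paint_dish, ink_bottle from where it was at the start of the episode below 0.03 m and angle between ink_bottle's own z axis and vertical below 0.2 rad and angle between each of dark_panel_center, pale_panel_center's own z axis and vertical below 0.15 rad); the robot touches nothing.
It fails at once if another panel is knocked over or pulled out of the rack (distance of any of dark_panel_center, pale_panel_center from where it was at the start of the episode above 0.03 m).
It fails at once if the paint dish or bottle is pushed away (distance of any of paint_dish, ink_bottle from where it was at the start of the episode above 0.04 m).
It also fails if it takes over 51 s, if anything falls off the work surface, if the arm or the gripper's body presses on something with over 40 N, if the wrist force passes 120 N, or if a joint passes its speed limit or range.

## Working session

There is one attempt and no reset: what is moved stays moved. The work goes in short steps, Python scripts to look and compute and a tool call to move; the robot and the scene stay as the last step left them, time stands still between calls to the robot, and variables do not carry over. Pictures are saved under pics/ and viewed, at most 10 in all, crops included, and the job is handed in when it is done.

Besides the shell and the picture viewer there is one more tool, called after "Emit:" as name(argument=value, ...) on one line, values as JSON. arm_command: Moves the arm, as the interface text tells. Its arguments: {"type":"object","properties":{"steps":{"type":"array"}},"required":["steps"]}

```bash
mkdir -p pics
python3 - <<'E'
from cell import *
import cv2,pickle
d={}
for n in("scene","top"):
    s=snapshot(n);d[n]=s;cv2.imwrite(f"pics/{n}0.png",s["pixels"][:,:,::-1])
    R=cv2.Rodrigues(s["rvec"])[0];print(n,-R.T@s["tvec"],R[2],s["intrinsics"][0])
pickle.dump(d,open("s0.pkl","wb"));print(state())
E
```

```text
scene [ 1.20899723 -0.3291709   0.99905346] [-0.5839795   0.30026126 -0.75419568] [547.16881699   0.         320.72434111]
top [0.40470527 0.02280197 1.26397561] [ 0.10450402  0.00343015 -0.99451855] [558.43116045   0.         311.17911474]
{'clock': 0.1, 'joint_positions': array([-1.21822941,  0.68994898, -0.19453512,  1.56620668,  0.15730313,
        0.9025245 , -0.21507945]), 'qvel': array([-3.28191258e-04, -3.08563819e-03, -1.11535381e-03, -4.70036463e-03,
       -8.30282852e-04,  2.33911751e-04, -1.54631396e-05]), 'effort': array([-2.84178364e-03, -5.28498030e+01, -1.27135679e+00, -1.53837508e+01,
       -5.25481137e-02,  2.00838498e-03,  4.02639364e-05]), 'tool_pos': array([0.19573037, 0.59296595, 0.23796902]), 'ee_rot': array([-7.80996813e-05,  1.58656968e-01,  9.87333403e-01, -8.43948867e-04]), 'wrist_force': array([-0.0257824 , -0.44383199, -0.11698991]), 'moment': array([-0.00674633, -0.00679791,  0.01462387]), 'grasp_force': 0.0, 'grip_width': 0.0880492675302732}
```

View pics/scene0.png

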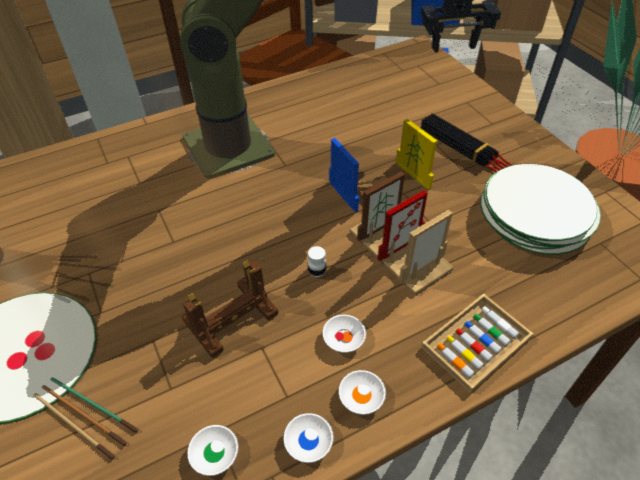

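View pics/top0.png

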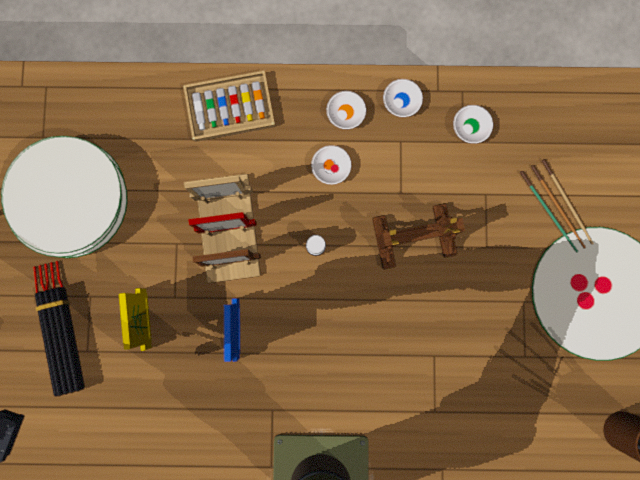

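Run:
```python
import cv2,pickle,numpy as np
d=pickle.load(open("s0.pkl","rb"))
t=d["top"]["pixels"][:,:,::-1];s=d["scene"]["pixels"][:,:,::-1]
f=lambda im,x,y,w,h,k:cv2.resize(im[y:y+h,x:x+w],None,fx=k,fy=k,interpolation=cv2.INTER_CUBIC)
a=np.hstack([f(t,180,165,100,75,4),f(t,365,195,100,75,4)])
b=np.hstack([f(s,375,185,100,75,4),f(s,180,255,100,75,4)]) 
cv2.imwrite("pics/crop0.png",np.vstack([a,b]))
```

```text
(no output)
```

View pics/crop0.png

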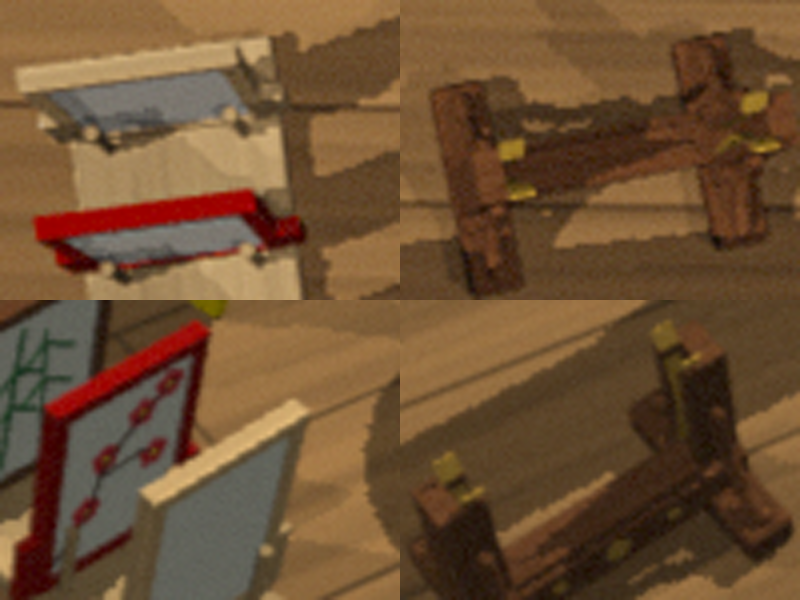

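The red panel is in the rack's middle place: top bar about (189,222)–(243,215) in top. The brass lips are about (494,238) left and (554,226) right. The studs show in scene, so the stand's front is +x. Next I cast rays.

```bash
cat > h.py <<'E'
import cv2,numpy as np
def ray(s,px,z):
    R=cv2.Rodrigues(np.array(s["rvec"]))[0];c=-R.T@np.array(s["tvec"]).ravel()
    u=cv2.undistortPoints(np.array([[px]],float),np.array(s["intrinsics"]),None)[0,0]
    v=R.T@np.array([u[0],u[1],1]);return c+v*(z-c[2])/v[2]
def proj(s,p):
    return cv2.projectPoints(np.array([p],float),np.array(s["rvec"]),np.array(s["tvec"]),np.array(s["intrinsics"]),None)[0].ravel()
def mask(s,lo,hi,box):
    x,y,w,h=box;m=np.zeros((480,640),np.uint8);hsv=cv2.cvtColor(s["pixels"],cv2.COLOR_RGB2HSV)
    m[y:y+h,x:x+w]=cv2.inRange(hsv,lo,hi)[y:y+h,x:x+w];return m
def blobs(m,a=3):
    n,_,st,c=cv2.connectedComponentsWithStats(m);return [(st[i,4],c[i].round(1),st[i,:4]) for i in range(1,n) if st[i,4]>=a]
E
python3 - <<'E'
from h import *
import pickle
d=pickle.load(open("s0.pkl","rb"));t,s=d["top"],d["scene"]
P=lambda x,y,ox,oy:((x-.5)/4+ox-.4,(y-.5)/4+oy-.4)
for n,S,pts,z in [("redtop",t,[P(37,229,180,165),P(254,201,180,165)],.164),("redscene",s,[P(57,410,375,110),P(200,330,375,110)],.164)]:
    q=[ray(S,p,z) for p in pts];v=q[1]-q[0];print(n,np.round(q,4),np.linalg.norm(v),(q[0]+q[1])/2,np.degrees(np.arctan2(v[1],v[0])))
for n,S,b in(("top",t,(365,195,110,75)),("scene",s,(180,255,100,75))):
    for a,c,st in blobs(mask(S,(22,120,80),(35,255,255),b)):print(n,a,c,st,ray(S,c,.124)[:2].round(4))
for n,S,b in(("top",t,(300,225,35,35)),("scene",s,(300,240,35,40))):
    print(n,[(a,c,ray(S,c,.06)[:2]) for a,c,_ in blobs(mask(S,(0,0,150),(180,60,255),b),20)])
E
```

```text
redtop [[0.5486 0.2703 0.164 ]
 [0.5639 0.1628 0.164 ]] 0.10857663070085585 [0.55626009 0.21654602 0.164     ] -81.94141288788335
redscene [[0.5668 0.1629 0.164 ]
 [0.5527 0.2637 0.164 ]] 0.10180547213867082 [0.55974854 0.21326713 0.164     ] 97.98244013512632
top [(np.int32(286), array([315.1, 244.5]), array([0.51554399, 0.01828964]))]
scene [(np.int32(195), array([316.3, 252.6]), array([0.51636265, 0.0154079 ]))]
```

Run:
```python
from h import *
import pickle
d=pickle.load(open("s0.pkl","rb"));t,s=d["top"],d["scene"]
P=lambda x,y,ox,oy:((x-.5)/4+ox-.4,(y-.5)/4+oy-.4)
for n,S,b in(("top",t,(365,195,110,75)),("scene",s,(180,255,100,75))):
    for a,c,st in blobs(mask(S,(20,140,70),(35,255,255),b)):print(n,a,c,st,ray(S,c,.124)[:2].round(4))
pts=[P(112,150,365,195),P(122,192,365,195),P(353,102,365,195),P(362,145,365,195)]
for p in pts:print(np.round(p,1),t["pixels"][int(p[1]),int(p[0])],ray(t,p,.124)[:2].round(4))
# foot ends & seat rail corners in top: beam/feet of stand
for x,y in((445,465),(470,492),(665,335),(690,362)):
    p=P(x-400,y-300,180,255);print('sc',np.round(p,1),ray(s,p,.124)[:2].round(4))
```

```text
top 24 [453.2 220. ] [451 218   6   5] [ 0.5634 -0.2651]
top 7 [447.9 229.4] [446 229   5   2] [ 0.5438 -0.254 ]
top 22 [392.5 232. ] [390 230   6   5] [ 0.5372 -0.1402]
top 16 [455.9 230.9] [453 230   7   3] [ 0.5409 -0.2703]
top 18 [394.8 242.3] [392 241   7   4] [ 0.516  -0.1448]
scene 21 [245.6 263.8] [244 261   5   6] [ 0.5217 -0.1488]
scene 19 [249.1 271. ] [247 269   7   6] [ 0.5422 -0.1497]
scene 27 [191.5 296.6] [189 294   6   7] [ 0.5472 -0.273 ]
scene 12 [196.2 302.8] [194 301   7   4] [ 0.5654 -0.2697]
scene 8 [234.1 316.8] [233 315   3   4] [ 0.6295 -0.2171]
[392.5 232. ] [155 120  38] [ 0.5372 -0.1401]
[395.  242.5] [107  84  29] [ 0.5156 -0.1452]
[452.7 220. ] [159 123  43] [ 0.5635 -0.2642]
[455.  230.7] [89 69 23] [ 0.5412 -0.2684]
sc [190.7 295.7] [ 0.5446 -0.2736]
sc [197.  302.5] [ 0.5654 -0.2681]
sc [245.7 263.2] [ 0.5205 -0.148 ]
sc [252. 270.] [ 0.5425 -0.1435]
```

Emit:
arm_command(steps=[[[-0.1,0,0,0,0.98],[-0.1,0,0,0,0.98],[-0.1,0,0,0,0.98],[-0.1,0,0,0,0.98],[-0.1,0,0,0,0.98],[-0.1,0,0,0,0.98],[-0.1,0,0,0,0.98],[-0.1,0,0,0,0.98],[-0.1,0,0,0,0.98],[-0.1,0,0,0,0.98],[-0.1,0,0,0,0.98],[-0.1,0,0,0,0.98],[-0.1,0,0,0,0.98],[-0.1,0,0,0,0]]])

```text
clock: 1.5
tool_pos: [0.1956, 0.5933, 0.2383]
ee_rot: [0.0, 0.656, 0.755, -0.0]
wrist_force: [1.1, -0.4, -0.2]
grip_width: 0.0392
grasp_force: 0.0
```

Emit:
arm_command(steps=[[[-0.1,-0.96,0.69,0,0],[-0.1,-0.96,0.69,0,0],[-0.1,-0.96,0.69,0,0],[-0.1,-0.96,0.69,0,0],[-0.1,-0.96,0.69,0,0],[-0.1,-0.96,0.69,0,0],[-0.1,-0.96,0.69,0,0],[-0.1,-0.96,0.69,0,0],[-0.1,-0.96,0.69,0,0],[-0.1,-0.96,0.69,0,0],[-0.1,-0.96,0.69,0,0],[-0.1,-0.96,0.69,0,0],[-0.1,-0.96,0.69,0,0],[-0.1,-0.96,0.69,0,0],[-0.1,-0.96,0.69,0,0],[-0.1,-0.96,0.69,0,0],[-0.1,-0.96,0.69,0,0],[-0.1,-0.96,0.69,0,0],[-0.1,-0.96,0.69,0,0],[-0.1,-0.96,0.69,0,0]]])

```text
clock: 3.5
tool_pos: [0.5233, 0.2511, 0.2386]
ee_rot: [-0.0, 0.655, 0.756, -0.0]
wrist_force: [0.3, 0.4, -0.7]
grip_width: 0.0397
grasp_force: 0.0
```

Emit:
arm_command(steps=[[[-0.1,-0.96,0.69,0,0],[-0.1,-0.96,0.69,0,0],[-0.1,0,0,0,0],[-0.1,0,0,0,0],[-0.1,0,0,0,0]]])

```text
clock: 4.0
tool_pos: [0.5543, 0.2193, 0.2385]
ee_rot: [-0.001, 0.655, 0.756, -0.0]
wrist_force: [-0.1, 0.1, 0.1]
grip_width: 0.0395
grasp_force: 0.0
```

Emit:
arm_command(steps=[[[-0.1,-0.24,0.15,0,0],[-0.1,0,0,0.5,0],[-0.1,0,0,0.5,0],[-0.1,0,0,0.5,0],[-0.1,0,0,0.5,0],[-0.1,0,0,0.5,0],[-0.1,0,0,0.5,0],[-0.1,0,0,0,0],[-0.1,0,0,0,0]]])

```text
clock: 4.9
tool_pos: [0.5592, 0.2134, 0.1785]
ee_rot: [-0.0, 0.656, 0.755, -0.0]
wrist_force: [-0.2, 0.8, -0.4]
grip_width: 0.0398
grasp_force: 0.0
```

Run:
```python
from cell import *
import cv2,numpy as np
t=snapshot("top")["pixels"][:,:,::-1];s=snapshot("scene")["pixels"][:,:,::-1]
f=lambda im,x,y,w,h,k:cv2.resize(im[y:y+h,x:x+w],None,fx=k,fy=k,interpolation=cv2.INTER_CUBIC)
cv2.imwrite("pics/g1.png",np.hstack([f(t,170,160,100,120,4),f(s,350,150,100,120,4)]))
print(state()["wrist_force"],state()["tool_pos"])
```

```text
[-0.44971091  0.34734769 -0.12823681] [0.55956252 0.21350157 0.1791228 ]
```

View pics/g1.png

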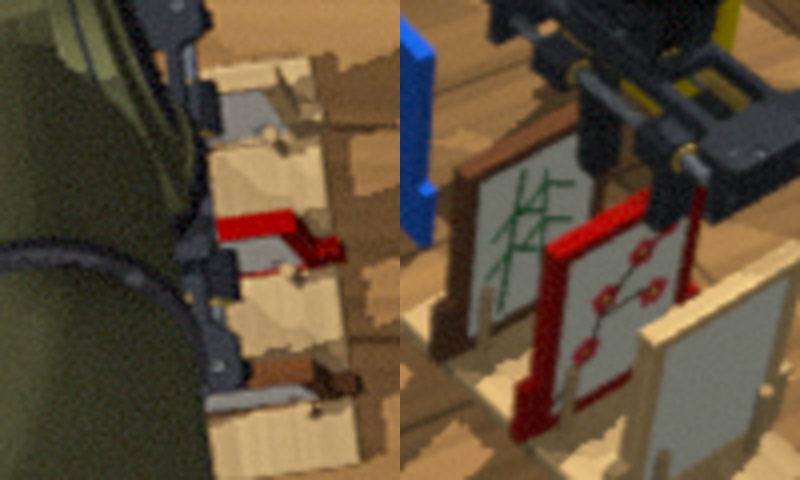

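The fingers straddle the red bar, with the near finger in front of it at (670,200) in the crop. Descending and gripping.

Emit:
arm_command(steps=[[[-0.1,0,0,0.4,0],[-0.1,0,0,0.4,0],[-0.1,0,0,0.4,0],[-0.1,0,0,0.4,0],[-0.1,0,0,0.33,0],[-0.1,0,0,0,0],[-0.1,0,0,0,0]]])

```text
clock: 5.7
tool_pos: [0.5592, 0.2134, 0.1399]
ee_rot: [-0.0, 0.656, 0.755, -0.0]
wrist_force: [0.8, 0.5, -0.2]
grip_width: 0.0396
grasp_force: 0.0
```

Emit:
arm_command(steps=[[[-1,0,0,0,0],[-1,0,0,0,0],[-1,0,0,0,0],[-1,0,0,0,0],[-1,0,0,0,0],[-1,0,0,0,0]]])

```text
clock: 6.3
tool_pos: [0.5593, 0.2135, 0.1403]
ee_rot: [0.0, 0.656, 0.755, 0.0]
wrist_force: [0.4, 0.1, 2.4]
grip_width: 0.0113
grasp_force: 30.0
```

Emit:
arm_command(steps=[[[-1,0,0,-0.3,0],[-1,0,0,-0.5,0],[-1,0,0,-0.7,0],[-1,0,0,-0.7,0],[-1,0,0,-0.7,0],[-1,0,0,-0.7,0],[-1,0,0,-0.7,0],[-1,0,0,-0.7,0],[-1,0,0,-0.7,0],[-1,0,0,-0.7,0],[-1,0,0,-0.5,0],[-1,0,0,-0.3,0],[-1,0,0,0,0],[-1,0,0,0,0]]])

```text
clock: 7.7
tool_pos: [0.5588, 0.2133, 0.2837]
ee_rot: [-0.0, 0.656, 0.755, -0.0]
wrist_force: [0.7, -0.9, -1.9]
grip_width: 0.0116
grasp_force: 30.0
```

Emit:
arm_command(steps=[[[-1,-0.4,-0.07,0,0],[-1,-0.7,-0.12,0,0],[-1,-0.94,-0.17,0,0],[-1,-0.94,-0.17,0,0],[-1,-0.94,-0.17,0,0],[-1,-0.94,-0.17,0,0],[-1,-0.94,-0.17,0,0],[-1,-0.94,-0.17,0,0],[-1,-0.94,-0.17,0,0],[-1,-0.94,-0.17,0,0],[-1,-0.94,-0.17,0,0],[-1,-0.94,-0.17,0,0],[-1,-0.94,-0.17,0,0],[-1,-0.94,-0.17,0,0],[-1,-0.94,-0.17,0,0],[-1,-0.94,-0.17,0,0],[-1,-0.94,-0.17,0,0],[-1,-0.94,-0.17,0,0],[-1,-0.94,-0.17,0,0],[-1,-0.94,-0.17,0,0]]])

```text
clock: 9.7
tool_pos: [0.544, -0.1549, 0.2838]
ee_rot: [-0.0, 0.656, 0.754, -0.001]
wrist_force: [0.7, -0.3, -3.0]
grip_width: 0.0113
grasp_force: 30.0
```

Emit:
arm_command(steps=[[[-1,-0.94,-0.17,0,0],[-1,-0.9,-0.17,0,0],[-1,-0.6,-0.1,0,0],[-1,-0.3,-0.05,0,0],[-1,0,0,0,-0.34],[-1,0,0,0,-0.34],[-1,0,0,0,0],[-1,0,0,0,0],[-1,0,0,0,0]]])

```text
clock: 10.6
tool_pos: [0.5433, -0.2076, 0.2841]
ee_rot: [-0.0, 0.633, 0.774, 0.0]
wrist_force: [-1.0, 0.4, -2.1]
grip_width: 0.0114
grasp_force: 30.0
```

Run:
```python
from cell import *
import cv2,numpy as np,pickle
d={n:snapshot(n) for n in("top","scene")};pickle.dump(d,open("s1.pkl","wb"))
t=d["top"]["pixels"][:,:,::-1];s=d["scene"]["pixels"][:,:,::-1]
f=lambda im,x,y,w,h,k:cv2.resize(im[y:y+h,x:x+w],None,fx=k,fy=k,interpolation=cv2.INTER_CUBIC)
cv2.imwrite("pics/g2.png",np.hstack([f(t,370,180,100,140,4),f(s,165,195,100,140,4)]))
print(state()["wrist_force"],state()["tool_pos"],state()["ee_rot"])
```

```text
[-1.13702044 -0.4029576  -2.1962599 ] [ 0.54323654 -0.20785487  0.28412007] [-1.92921625e-05  6.32960800e-01  7.74183841e-01  7.19801021e-05]
```

View pics/g2.png

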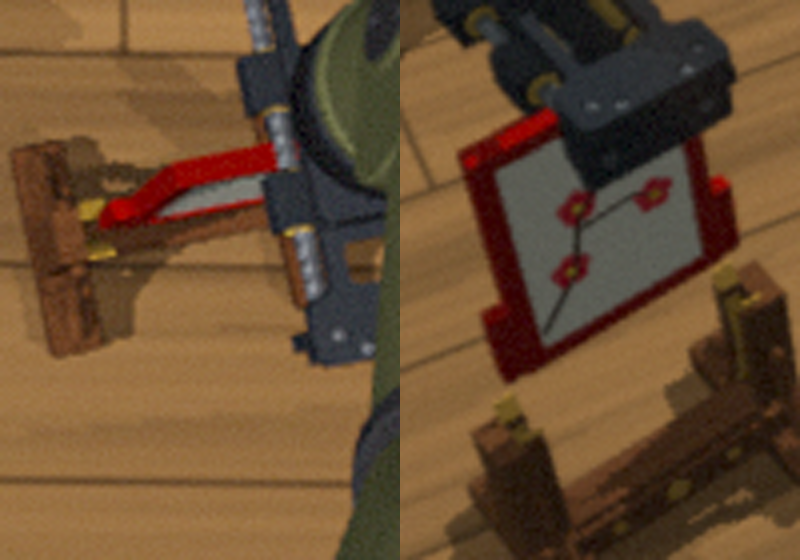

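Run:
```python
from h import *
import pickle
d=pickle.load(open("s1.pkl","rb"));t,s=d["top"],d["scene"]
P=lambda x,y,ox,oy:((x-.5)/4+ox-.4,(y-.5)/4+oy-.4)
c=np.array([.5432,-.2079]);a=np.arctan2(.77418,.63296)*2-np.pi/2;ex=np.array([np.cos(a),np.sin(a)]);ey=np.array([-ex[1],ex[0]]);print(np.degrees(a))
rel=lambda q:np.round([(q[:2]-c)@ex,(q[:2]-c)@ey],4)*1000
print("left ear top tip (0,67):",rel(ray(t,P(103,212,370,180),.206)))
m=mask(t,(0,150,90),(8,255,255),(370,180,80,60))|mask(t,(172,150,90),(180,255,255),(370,180,80,60))
q=cv2.findContours(m,0,1)[0];q=max(q,key=cv2.contourArea)[:,0];print("leftmost red",q[q[:,0]==q[:,0].min()])
print("scene right foot front (+5,-67):",rel(ray(s,P(108,380,165,195),.158)),"left (+5,67):",rel(ray(s,P(338,245,165,195),.158)))
b=(365,195,110,75)
for n,p in(("t",(392.5,232)),("t",(394.8,242.3)),("t",(453.2,220)),("t",(455.9,230.9)),("s",(245.6,263.8)),("s",(249.1,271)),("s",(191.5,296.6)),("s",(196.2,302.8))):
    print(n,"lip rel",rel(ray(t if n=="t" else s,p,.122)))
```

```text
11.461983345783853
left ear top tip (0,67): [-1.3 76. ]
leftmost red [[395 233]
 [395 234]
 [395 235]
 [395 236]
 [395 237]]
scene right foot front (+5,-67): [  1.5 -63.5] left (+5,67): [ 2.8 66.7]
t lip rel [ 7.7 67.3]
t lip rel [-14.   66.9]
t lip rel [  8.6 -60.7]
t lip rel [-14.5 -61.3]
s lip rel [-10.8  62.9]
s lip rel [ 9.2 58. ]
s lip rel [-10.4 -64.1]
s lip rel [  8.  -64.6]
```

Panel front-to-back matches the slots in both views (+1.7 and +1.9 mm against the 2 wanted). Sideways is uncertain by about 2 mm, so I lower it to just above the lips and look.

Emit:
arm_command(steps=[[[-1,0,0,0.5,0],[-1,0,0,0.5,0],[-1,0,0,0.25,0],[-1,0,0,0,0],[-1,0,0,0,0]]])

```text
clock: 11.2
tool_pos: [0.5431, -0.2082, 0.2588]
ee_rot: [-0.0, 0.633, 0.774, -0.0]
wrist_force: [0.2, 0.0, -1.6]
grip_width: 0.0114
grasp_force: 30.0
```

Run:
```python
from cell import *
import cv2,numpy as np,pickle
d={n:snapshot(n) for n in("top","scene")};pickle.dump(d,open("s2.pkl","wb"))
t=d["top"]["pixels"][:,:,::-1];s=d["scene"]["pixels"][:,:,::-1]
f=lambda im,x,y,w,h,k:cv2.resize(im[y:y+h,x:x+w],None,fx=k,fy=k,interpolation=cv2.INTER_CUBIC)
cv2.imwrite("pics/g3.png",np.hstack([f(t,370,210,50,75,8),np.vstack([f(s,232,240,50,37,8),f(s,180,275,50,38,8)])]))
print(state()["wrist_force"],state()["tool_pos"],state()["ee_rot"])
```

```text
[ 0.16557476 -0.29357499 -2.03883702] [ 0.54341687 -0.20832313  0.25934532] [3.05750319e-04 6.33187620e-01 7.73998268e-01 1.60273685e-04]
```

View pics/g3.png

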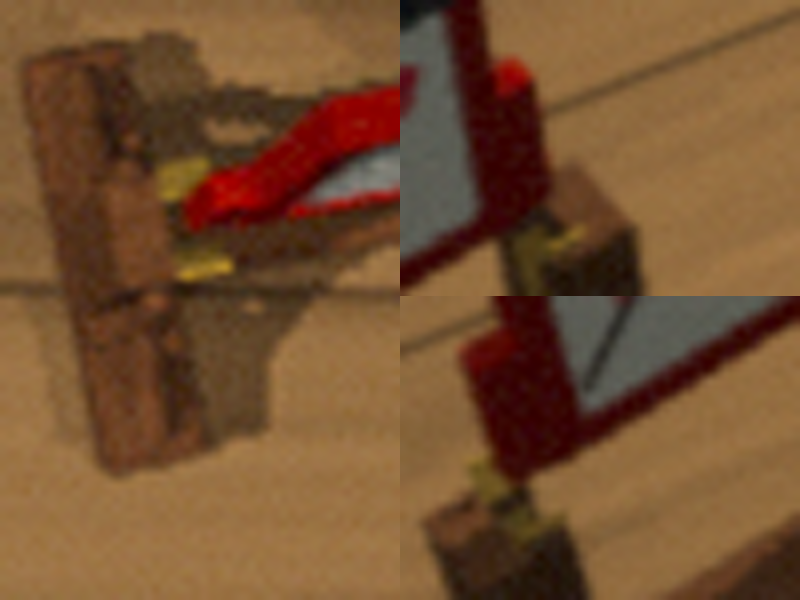

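Run:
```python
from h import *
import pickle
d=pickle.load(open("s2.pkl","rb"));t,s=d["top"],d["scene"]
c=np.array([.5434,-.2083]);a=np.radians(11.46);ex=np.array([np.cos(a),np.sin(a)]);ey=np.array([-ex[1],ex[0]])
W=lambda x,y,z:np.r_[c+ex*x/1e3+ey*y/1e3,z]
def o(S,x,y,z,ox,oy,px,py,n):
    p=proj(S,W(x,y,z));p=(p-[ox,oy]+.4)*8+[px,py];print(n,p.round(0))
fz=.1333
o(s,5,67,fz,232,240,400,0,"sc L ear foot front");o(s,5,-67,fz,180,275,400,296,"sc R ear foot front");o(s,5,-67,fz+.048,180,275,400,296,"sc R ear top front")
for y,ox,oy,py in((70,232,240,0),(-70,180,275,296)):
  for x in(-9,5):o(s,x,y,.116,ox,oy,400,py,f"sc slot outer {x} {y}")
  o(s,-9,np.sign(y)*84,.116,ox,oy,400,py,"post outer rear x-9");o(s,5,np.sign(y)*84,.116,ox,oy,400,py,"post outer x5")
o(t,-5,67,fz,370,210,0,0,"top L ear foot rear");o(t,5,67,fz,370,210,0,0,"top L ear foot front");o(t,5,67,fz+.048,370,210,0,0,"ear top front")
for x in(-9,5):o(t,x,70,.116,370,210,0,0,f"top slot outer {x}");o(t,x,84,.116,370,210,0,0,f"top post outer {x}")
o(t,-2,58,.126,370,210,0,0,"slot inner")
```

```text
sc L ear foot front [554. 197.]
sc R ear foot front [508. 493.]
sc R ear top front [469. 375.]
sc slot outer -9 70 [540. 200.]
sc slot outer 5 70 [571. 233.]
post outer rear x-9 [585. 172.]
post outer x5 [616. 205.]
sc slot outer -9 -70 [481. 504.]
sc slot outer 5 -70 [510. 541.]
post outer rear x-9 [430. 534.]
post outer x5 [459. 572.]
top L ear foot rear [202. 222.]
top L ear foot front [194. 184.]
ear top front [223. 161.]
top slot outer -9 [184. 246.]
top post outer -9 [131. 256.]
top slot outer 5 [173. 193.]
top post outer 5 [120. 204.]
slot inner [230. 207.]
```

Emit:
arm_command(steps=[[[-1,-0.06,0,0,0],[-1,0,0,0.25,0],[-1,0,0,0.25,0],[-1,0,0,0.25,0],[-1,0,0,0.25,0],[-1,0,0,0,0]]])

```text
clock: 11.9
tool_pos: [0.5428, -0.2091, 0.2381]
ee_rot: [-0.001, 0.633, 0.774, -0.0]
wrist_force: [0.3, -0.1, -1.8]
grip_width: 0.0115
grasp_force: 30.0
```

Emit:
arm_command(steps=[[[-1,0,0,0.25,0],[-1,0,0,0.25,0],[-1,0,0,0.25,0],[-1,0,0,0.25,0],[-1,0,0,0,0]]])

```text
clock: 12.4
tool_pos: [0.5433, -0.2092, 0.2183]
ee_rot: [-0.0, 0.633, 0.774, -0.0]
wrist_force: [0.1, -0.6, -3.0]
grip_width: 0.0113
grasp_force: 30.0
```

Emit:
arm_command(steps=[[[-1,0,0,0.2,0],[-1,0,0,0.2,0],[-1,0,0,0.2,0],[-1,0,0,0.2,0],[-1,0,0,0.2,0],[-1,0,0,0,0]]])

```text
clock: 13.0
tool_pos: [0.5434, -0.2106, 0.2002]
ee_rot: [0.001, 0.634, 0.774, -0.0]
wrist_force: [-2.1, -1.1, 6.6]
grip_width: 0.0113
grasp_force: 30.0
```

Emit:
arm_command(steps=[[[-1,0,0,0.2,0],[-1,0,0,0.2,0],[-1,0,0,0.2,0],[-1,0,0,0.2,0],[-1,0,0,0,0]]])

```text
clock: 13.5
tool_pos: [0.5438, -0.2106, 0.1844]
ee_rot: [0.001, 0.633, 0.774, -0.0]
wrist_force: [-2.3, -1.1, 6.6]
grip_width: 0.011
grasp_force: 30.0
```

Emit:
arm_command(steps=[[[-1,0,0,0.2,0],[-1,0,0,0.2,0],[-1,0,0,0.2,0],[-1,0,0,0.2,0],[-1,0,0,0.2,0],[-1,0,0,0.1,0],[-1,0,0,0,0]]])

```text
clock: 14.2
tool_pos: [0.5446, -0.2104, 0.1626]
ee_rot: [0.002, 0.633, 0.774, 0.0]
wrist_force: [-0.2, -0.8, 6.0]
grip_width: 0.0112
grasp_force: 30.0
```

Near the end of travel with no bottoming force yet, so I press a bit further.

Emit:
arm_command(steps=[[[-1,0,0,0.1,0],[-1,0,0,0.1,0],[-1,0,0,0,0]]])

```text
clock: 14.5
tool_pos: [0.5456, -0.2101, 0.1621]
ee_rot: [0.003, 0.633, 0.774, 0.001]
wrist_force: [-6.4, 2.7, 33.6]
grip_width: 0.0112
grasp_force: 30.1
```

Emit:
arm_command(steps=[[[-1,0,0,-0.15,0],[-1,0,0,0,0],[-0.1,0,0,0,0],[-0.1,0,0,0,0],[-0.1,0,0,0,0],[-0.1,0,0,0,0],[-0.1,0,0,-0.5,0],[-0.1,0,0,-0.8,0],[-0.1,0,0,-1,0],[-0.1,0,0,-1,0],[-0.1,0,0,-1,0],[-0.1,0,0,-1,0],[-0.1,0,-1,0,0],[-0.1,0,-1,0,0],[-0.1,0,-1,0,0],[-0.1,0,-1,0,0],[-0.1,0,-1,0,0],[-0.1,0,0,0,0]]])

```text
clock: 16.3
tool_pos: [0.4427, -0.2301, 0.2667]
ee_rot: [-0.001, 0.634, 0.773, -0.001]
wrist_force: [0.7, -1.5, -0.0]
grip_width: 0.0397
grasp_force: 0.0
```

Run:
```python
from cell import *
import cv2,numpy as np,pickle
d={n:snapshot(n) for n in("top","scene")};pickle.dump(d,open("s3.pkl","wb"))
t=d["top"]["pixels"][:,:,::-1];s=d["scene"]["pixels"][:,:,::-1]
f=lambda im,x,y,w,h,k:cv2.resize(im[y:y+h,x:x+w],None,fx=k,fy=k,interpolation=cv2.INTER_CUBIC)
cv2.imwrite("pics/g4.png",np.hstack([f(t,370,170,100,140,4),f(s,175,225,100,140,4)]))
```

```text
(no output)
```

View pics/g4.png

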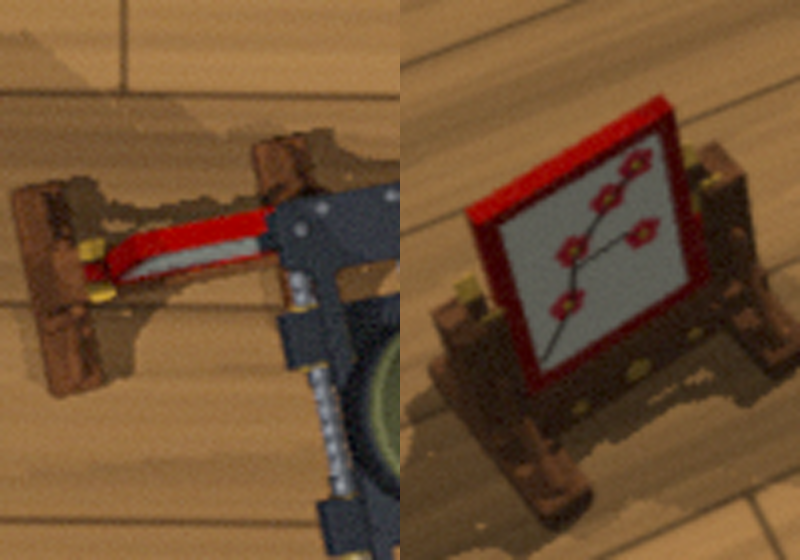

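The panel stands in both slots, picture to the front: scene crop corners about (470,222) and (678,108). Next I check its height and tilt, and the bystanders.

Run:
```python
from h import *
import pickle
d=pickle.load(open("s3.pkl","rb"));e=pickle.load(open("s0.pkl","rb"));s=d["scene"]
c=np.array([.543,-.209]);a=np.radians(11.46);ex=np.array([np.cos(a),np.sin(a)]);ey=np.array([-ex[1],ex[0]])
for x,y,z in((6,-55,.186),(6,55,.186),(-6,-55,.186),(-6,55,.186),(6,-55,.036),(6,55,.036)):
    p=proj(s,np.r_[c+ex*x/1e3+ey*y/1e3,z]);print(x,y,z,((p-[175,225]+.4)*4+[400,0]).round(0))
for S in("scene","top"):
    D=cv2.absdiff(d[S]["pixels"],e[S]["pixels"]).max(2)
    bx={"scene":[(300,240,35,40),(320,315,50,40),(350,175,34,60),(405,210,50,75)],"top":[(305,232,22,25),(308,143,46,44),(190,245,65,30),(183,170,70,30)]}[S]
    print(S,[int((D[y:y+h,x:x+w]>60).sum()) for x,y,w,h in bx])
```

```text
6 -55 0.186 [475. 221.]
6 55 0.186 [673. 104.]
-6 -55 0.186 [461. 205.]
-6 55 0.186 [659.  90.]
6 -55 0.036 [528. 396.]
6 55 0.036 [705. 283.]
scene [26, 101, 2, 116]
top [0, 0, 0, 0]
```

```bash
python3 -c "
from cell import *
print(finish_job())"
```

```text
the job is handed in; nothing more can be done
None
```

The red blossom panel is mounted in the stand, picture to the front and pressed down fully home. I let go of it and handed the job in at about 16 s of the 51 s; the last pictures showed it level, with the other panels, bottle and dish where they were, but the hand-in returned no verdict.

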